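# Clamp a specimen holder on the tilted inspection rest

### The job

Take the specimen holder by its upright fin, lay it flat on the sloping rest with the two specimens at the low end, and slide it down under the steel lip; keep hold of it until its lower edge is pressed lightly against the stop, without forcing it. Then let go and turn the turnbutton fully round, until it points straight down the slope over the holder's upper edge, so that the holder is secured. Leave the tilt of the rest and everything else on the bench as they are.

Things in the scene. Friction and masses are not known exactly. Their poses are not given: they have to be found in the camera images.
- holder: loose aluminium specimen holder, 0.3 to 0.55 kg: plate 120 (x) x 96 (y) x 8 mm with an upright fin on its middle, 14 mm thick (x), 64 mm long (y), rising 45 mm above the plate. Two black specimens (25 mm diameter, 9 mm tall) stand on its -x half at x=-29, y=+-29 mm; the +x half is bare. Origin: centre of the underside, z up. Starts flat on the bench. Its -x end belongs at the low end of the slope.
- grip (a point): on the holder's fin, 41 mm above the holder's origin (12 mm below the fin's top, 33 mm above the plate): a place for the TCP, fingers closing along the holder's x. Axes as the holder's.
- bare_end (a point): middle of the holder's bare end, at the underside: x=60, y=0, z=0 mm of the holder. Axes as the holder's.
- stand: white stand of the tilted rest, fixed to the bench, base 230 x 190 mm; origin: middle of its base, on the bench; z up, x away from its low front side (which faces roughly the robot). Its steel side arcs stand at y=+-83 mm, beside and under the panel.
- seat (a point): foot of the slope, mid width, on the rest's dark steel panel where it meets the stop; 70 mm above the bench. x runs up the slope along the panel, y level across, z out of the panel. Panel: 150 mm wide, surface from x=0 to 185 mm. Slope 0.36 to 0.46 rad, different each time, held by a very stiff joint. Holder home: its origin at x=60, z=0, y within about 4 mm of 0 in this frame, axes parallel.
- lip (a point): middle of the free edge of the steel lip over the foot of the slope, at its underside: x=10, y=0, z=12 mm of the seat; axes as the seat's. The lip spans x=0 to 10 mm, 120 mm across, 4 mm thick (top at z=16), so the 8 mm plate slides under it with 4 mm to spare. End blocks (16 mm tall, x=-10 to 30 mm) leave 104 mm between them for the 96 mm plate.
- stop: steel stop bar closing the channel under the lip, 12 mm tall, on the rest, almost rigid (gives under 1 mm); its face to the holder is at x=0 of the seat. Origin and axes as the seat's.
- top_edge (a point): middle of the upper end of the sloping panel, on its surface: x=185, y=0, z=0 mm of the seat. Axes as the seat's.
- button (a joint): angle of the steel turnbutton (rad). 0 = secured: arm straight down the slope (seat -x) over the middle of the holder's upper edge. Starts at 1.45 to 2.05, arm towards seat +y (left seen from the robot), clear of the holder. At angle a its post is at x=160-52cos(a), y=52sin(a) mm of the seat. Hard stops at -0.03 and 2.3. Friction 0.08 N m (1.5 N at the post); it stays where left.
- pivot (a point): the turnbutton's pivot on the panel surface: x=160, y=0, z=0 mm of the seat, axes as the seat's; it turns about z. Hub 20 mm diameter. Arm: 16 mm wide, reaches 64 mm from the pivot, its underside 10.5 mm and its top 18.5 mm above the panel.
- post (a point): on the axis of the upright round post near the tip of the turnbutton's arm, 52 mm from the pivot and 42 mm above the panel. Post: 14 mm diameter, from 18.5 to 52.5 mm above the panel, perpendicular to it; it can be pushed, or pinched and led round. Axes turn with the arm: x from post to pivot, z along the post, outwards.
- amber: bystander, to be left alone: amber glass bottle with a dark rubber cap, 60 mm diameter, 110 mm tall, standing on the bench. Origin: centre of its underside.
- dropper: bystander, to be left alone: small white plastic bottle, 32 mm diameter, 75 mm tall, standing on the bench. Origin: centre of its underside.
- beaker: bystander, to be left alone: empty clear beaker, 68 mm diameter, 85 mm tall, standing on the bench. Origin: centre of its underside.
- dish: bystander, to be left alone: shallow clear dish, 90 mm diameter, 18 mm tall, standing on the bench. Origin: centre of its underside.
- jar: bystander, to be left alone: white jar with a steel cap, 68 mm diameter, 70 mm tall, standing on the bench. Origin: centre of its underside.
- mount: bystander, to be left alone: loose grey resin mount, a puck of 40 mm diameter, 22 mm tall, standing on the bench. Origin: centre of its underside.
- casebox: bystander, to be left alone: closed wooden box 90 x 60 x 30 mm, standing on the bench. Origin: centre of its underside.
Mind the look-alikes: they are no part of the job. What is meant by the holder is not green, pink or purple, and is the smaller of those in its own colour.

How it is judged:
By the outcome, as a careful person would: the job done as asked, in the order asked, and still so for the second after the job is handed in, with the robot touching nothing.
It also fails if it takes over 64 s, if anything falls off the work surface, if the arm or the gripper's body presses on something with over 40 N, if the wrist force passes 120 N, or if a joint passes its speed limit or range.

### The arm

A 6-joint arm with a two-finger parallel gripper is mounted at the origin on the work surface. World frame = base frame: x ahead of the robot, y to its left, z up, the work surface at z = 0. Lengths are in m, angles in rad, forces in N, time in s.
With the tool pointing down it reaches from about 0.425 to 0.95 m from the base axis. Payload 3.5 kg.
Tool frame: the origin (TCP) lies between the finger pads, 19 mm behind the fingertips; this is the grasp point; z points along the fingers, y is the line along which they close (so a half turn about z gives the same grasp; the last joint's range is limited). The gripper opens to 85 mm and grips with 20 to 120 N. Pads are 22 mm wide; open, the fingers measure 114 mm over their backs; the gripper's body (76 mm by 85 mm) begins 54 mm behind the grasp point. The pads swing forward as they close: fully open they stand 13 mm farther back than shut.
Start: joints at [1.134, 0.286, 1.577, -0, 1.279, -0.15], TCP at [0.191, 0.647, 0.25] pointing down, gripper open.
Joint ranges: [-2.77, 2.77], [-0.9, 2.22], [0.21, 2.48], [-1.53, 4.67], [0.24, 2.81], [-2.84, 2.84]. Speed limits (rad/s): [2.79, 2.79, 3.14, 3.14, 3.14, 3.14].

### API

Orientations are given as a unit quaternion [x, y, z, w].
In Python, from plant import ctrl, imaging gives the robot as it stands. The module is installed in compiled form; this text tells all that it offers.
- The arm moves only by the shell command python3 -m handwheel 'ROWS' [OPENING] [FORCE]. ROWS is JSON, one flat list of numbers, 6 for each row, row after row: the shift along the world's x, y, z in units of 150 mm (1.0 is 150 mm), then the turn, a rotation vector about the world's x, y, z in units of 90 degrees (1.0 is 90 degrees). In form: [tx, ty, tz, rx, ry, rz, tx, ty, tz, rx, ry, rz, ...]. A call has 1 to 5 rows; each row shifts and turns the commanded pose from where the row before left it; what a row does not reach is not made up. A row lasts 1/12 s, in which the tool goes at most 41.7 mm and 7.16 degrees, less where a joint would pass 70% of its speed; a pose out of reach is approached as far as the arm can. A call with a number of a shift or a turn outside -1 to 1 is refused whole. A call with a gripper value outside its range is refused whole. OPENING is the opening, from 0 (shut) to 1 (fully open), set as the call begins (- or left out, the last holds). The fingers move at their own pace and stop on an object; FORCE is the grip in N (left out, the last holds). Time passes only in rows, so rows that do not move let the fingers close. It gives the time, the measured TCP pose, the force, the opening and the grip force at its end, in the units of the state.
- ctrl.get_state(): the state, without advancing time (a new reading comes with each control period).
- imaging.read_camera(name): name is "scene" or "side" or "wrist"; returns (picture, depth): 400x640x3 uint8, blue, green, red; 400x640 float32, m along the optical axis (not along the pixel's ray), 0 where there is no reading.
- imaging.get_calibration(name): a dict with "fovy" (degrees; the focal length in pixels is half the picture's height over the tangent of half this angle, whatever the lens; pixels are square), "cx", "cy" (the principal point, pixels), "R" (3x3) and "t" (3): a world point X has camera coordinates R X + t. Camera axes: x right, y down, z forward; pixel columns grow to the right and rows downward; lengths in m; the calibration is good to about 2 mm. A picture is of the moment at which its call begins: read the wrist's pose just before it. get_calibration takes no time and is no camera call; for the wrist camera it gives the pose at the moment of the call.
- ctrl.sign_off(): hands the job in; it is judged then, once.
The state is a dict: "time": time; "qpos": joint angles; "dq": joint speeds; "joint_efforts": joint torques, N m; "eef_pos": TCP position; "tcp_rot": TCP orientation; "contact_force": force on the tool from outside, world axes, zero at the start; "wrist_torque": the same for the moment, N m; "opening": opening from 0.0 (shut) to 1.0 (fully open); "finger_force": force on a finger pad.
Only numpy, scipy, OpenCV 4.12 (cv2) and the standard library are available. Lean on these libraries where they do the work, as an engineer would, in place of code of your own. Each camera call takes 0.05 s, during which the arm holds its last target. There are 200 camera calls.

## Working session

There is one attempt and no reset: what is moved stays moved. The work goes in short steps, Python scripts to look and compute and a shell command to move; the robot and the scene stay as the last step left them, time stands still between calls to the robot, and variables do not carry over. Pictures are saved under pics/ and viewed, at most 10 in all, crops included, and the job is handed in when it is done.

```bash
mkdir -p pics
cat > h.py <<'E'
import numpy as np, cv2
from plant import ctrl, imaging
from scipy.spatial.transform import Rotation as Rn
def cal(n):
    c=imaging.get_calibration(n); c['f']=200/np.tan(np.radians(c['fovy'])/2); c['R']=np.array(c['R']); c['t']=np.array(c['t']); return c
def shot(n):
    c=cal(n); p,d=imaging.read_camera(n); return c,p,d
def proj(c,X):
    q=np.atleast_2d(X)@c['R'].T+c['t']; return q[:,:2]/q[:,2:]*c['f']+[c['cx'],c['cy']]
def ray(c,uv):
    uv=np.atleast_2d(uv); d=np.c_[(uv-[c['cx'],c['cy']])/c['f'],np.ones(len(uv))]@c['R']; return -c['R'].T@c['t'],d
def onz(c,uv,z):
    o,d=ray(c,uv); return o+d*((z-o[2])/d[:,2])[:,None]
def cloud(c,d):
    v,u=np.indices(d.shape); q=np.stack([(u-c['cx'])/c['f']*d,(v-c['cy'])/c['f']*d,d],-1)
    return (q-c['t'])@c['R']
E
python3 - <<'E'
from h import *
import pickle
S={}
for n in('scene','side','wrist'):
    c,p,d=shot(n); S[n]=(c,p,d); cv2.imwrite(f'pics/{n}0.png',p); print(n,c['f'],c['cx'],c['cy'],-c['R'].T@c['t'],c['R'][2],(d>0).mean())
pickle.dump(S,open('s0.pkl','wb'))
print(ctrl.get_state())
E
```

```text
scene 373.5064891661785 317.54327367019107 201.25875668672808 [ 0.84700423 -0.53749462  0.85529691] [-0.35480372  0.53602677 -0.76602194] 0.99600390625
side 391.71831664844933 312.21115502530006 200.60045005318045 [-0.12562004 -0.58962003  0.76495972] [ 0.56884648  0.56335279 -0.59920558] 0.99594921875
wrist 337.31512876422784 318.39829782743533 197.41946545379588 [0.12399847 0.66592253 0.37232818] [ 0.26445092 -0.08095488 -0.96099533] 0.9959609375
{'time': 0.15, 'qpos': array([ 1.13403604e+00,  2.87035078e-01,  1.57784525e+00,  1.24676181e-05,
        1.27861365e+00, -1.50008663e-01]), 'dq': array([ 0.00093819, -0.00082883, -0.0067638 ,  0.00049126,  0.00055093,
       -0.00102183]), 'joint_efforts': array([ 8.76573922e-04, -4.06605542e+01, -2.93140984e+01, -1.17892532e-04,
        3.93625131e-03,  2.20315337e-05]), 'eef_pos': array([0.19068455, 0.6470052 , 0.24891383]), 'tcp_rot': array([ 1.42886813e-01,  9.89738579e-01, -9.08314858e-04, -2.80638370e-04]), 'contact_force': array([ 0.78180003,  0.18320809, -0.82555968]), 'wrist_torque': array([ 0.00660224, -0.05415203,  0.05241852]), 'finger_force': 0.0, 'opening': 1.0043963441978685}
```

View pics/scene0.png

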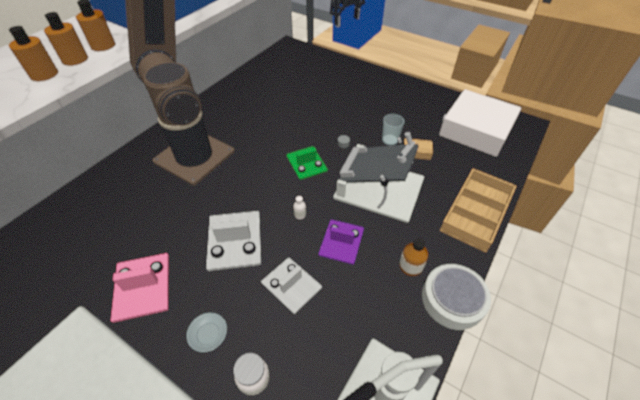

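View pics/side0.png

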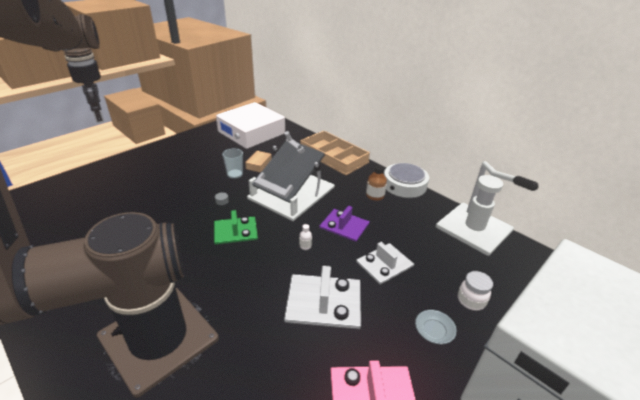

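The scene picture shows the small grey holder at (291,285) with the larger grey look-alike at (234,240), and the rest at (380,175). In the side picture the holder is at (386,263) and the rest at (290,175), with its panel around (290,168).

Run:
```python
from h import *
import pickle
S=pickle.load(open('s0.pkl','rb'))
for n,uv in(('scene',(285,293)),('side',(386,266))): 
    c,p,d=S[n]; print(n,cloud(c,d)[uv[1],uv[0]])
c,p,d=S['scene']; 
h0=cloud(c,d)[285,285]; s0=cloud(c,d)[165,380]; print('stand pt',s0)
for n in('scene','side'):
    c,p,d=S[n]; P=cloud(c,d); hsv=cv2.cvtColor(p,cv2.COLOR_BGR2HSV)
    near=np.linalg.norm(P[...,:2]-h0[:2],axis=-1)<0.1
    m=(near&(P[...,2]<.012)&(hsv[...,2]>110)&(hsv[...,1]<50)).astype(np.uint8)
    m=cv2.morphologyEx(m,cv2.MORPH_OPEN,np.ones((2,2)))
    k=near&(P[...,2]>.03)
    print(n,'bench z',np.median(P[near&(hsv[...,2]<60)][:,2]),'plate z',np.median(P[m>0][:,2]),'fin n',k.sum(),'top z',np.percentile(P[k][:,2],[50,90,99]))
    mm=(near&(P[...,2]>.004)).astype(np.uint8)
    # plate outline: all bright points at the plate
    cs,_=cv2.findContours(m,cv2.RETR_EXTERNAL,cv2.CHAIN_APPROX_NONE); ct=max(cs,key=cv2.contourArea)
    W=onz(c,ct.reshape(-1,2).astype(float),.008)[:,:2]
    print(' rect',cv2.minAreaRect((W*1000).astype(np.float32)))
    F=P[k][:,:2]*1000; print(' fin rect',cv2.minAreaRect(F.astype(np.float32)), F.mean(0))
    b=near&(hsv[...,2]<60)&(P[...,2]>.011); 
    nn,l,st,ce=cv2.connectedComponentsWithStats(b.astype(np.uint8))
    for i in range(1,nn):
        if st[i,4]>8: print(' black',st[i,4],ce[i],onz(c,ce[i],.0145)[0],P[l==i].mean(0))
```

```text
scene [ 0.54930515 -0.23371371  0.00708192]
side [ 0.53503253 -0.21771159  0.00836388]
stand pt [0.57710543 0.19009423 0.11327319]
scene bench z -0.0004888812796263315 plate z 0.0072541024906894935 fin n 235 top z [0.05133793 0.05362117 0.0558453 ]
 rect ((550.6532592773438, -206.257568359375), (100.68639373779297, 125.10845947265625), 79.60749053955078)
 fin rect ((546.7939453125, -206.17079162597656), (63.38977813720703, 15.468403816223145), 80.50214385986328) [ 549.04219791 -208.38505184]
side bench z 0.0005975998102039176 plate z 0.008285032501110534 fin n 223 top z [0.04842768 0.05444869 0.05612582]
 rect ((544.3453369140625, -210.46450805664062), (100.60163879394531, 125.5450210571289), 79.6502456665039)
 fin rect ((545.1133422851562, -205.8263397216797), (64.57032012939453, 15.882335662841797), 79.27748107910156) [ 542.53205228 -208.2304208 ]
```

Run:
```python
import cv2
a=cv2.imread('pics/scene0.png')[105:225,320:440]; b=cv2.imread('pics/side0.png')[125:225,235:345]
a=cv2.resize(a,(400,400),interpolation=cv2.INTER_CUBIC); b=cv2.resize(b,(400,400*100//110),interpolation=cv2.INTER_CUBIC); b=cv2.copyMakeBorder(b,0,400-b.shape[0],0,0,cv2.BORDER_CONSTANT)
cv2.imwrite('pics/stand0.png',cv2.hconcat([a,b]))
```

```text
(no output)
```

View pics/stand0.png

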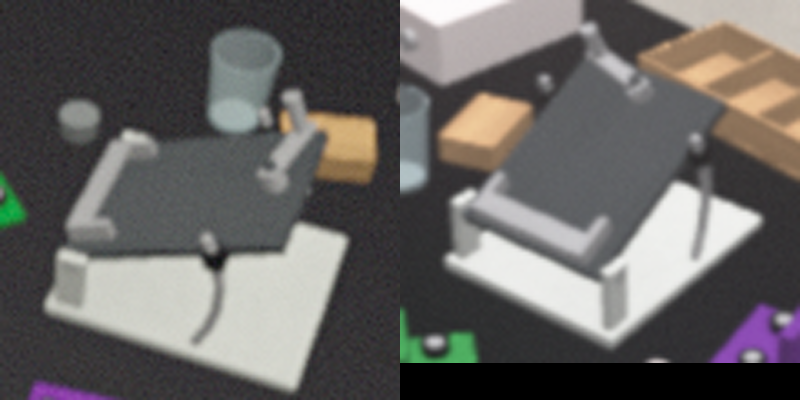

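The crop shows the panel with the lip bar at the left (scene crop (100,190)). The turnbutton is up-slope with its post at about (293,105), and the knob of the side arc is at (212,250).

Run:
```python
from h import *
import pickle
S=pickle.load(open('s0.pkl','rb'))
print('spec scene',onz(S['scene'][0],np.array([[272.,283],[291,268]]),.017)[:,:2],'side',onz(S['side'][0],np.array([[370.,257],[385,271]]),.017)[:,:2])
res={}
PP=[]
for n,poly in(('scene',[(356,150),(405,148),(403,178),(350,178)]),('side',[(285,150),(320,158),(298,188),(268,175)])):
    c,p,d=S[n]; P=cloud(c,d); m=np.zeros(d.shape,np.uint8); cv2.fillPoly(m,[np.array(poly)],1)
    Q=P[(m>0)&(d>0)]
    for it in range(4):
        A=np.c_[Q[:,:2],np.ones(len(Q))]; k=np.linalg.lstsq(A,Q[:,2],rcond=None)[0]; r=Q[:,2]-A@k; Q=Q[abs(r)<2*max(r.std(),.001)]
    nv=np.r_[-k[:2],1]; nv/=np.linalg.norm(nv)
    print(n,len(Q),'slope',np.arccos(nv[2]),'yaw up-slope',np.degrees(np.arctan2(-nv[1],-nv[0])),'std',r.std(),k)
    res[n]=k
pickle.dump(res,open('plane.pkl','wb'))
# in seat frame using mean
for n in('scene','side'):
    k=res[n]; c,p,d=S[n]; P=cloud(c,d); hsv=cv2.cvtColor(p,cv2.COLOR_BGR2HSV)
    nz=np.r_[-k[:2],1]; nz/=np.linalg.norm(nz); y=np.cross([0,0,1],[-nz[0],-nz[1],0]); y=np.cross(nz,np.r_[-nz[:2]*0-nz[:2]*0-nz[:2]*1,0]); 
    x=np.array([k[0],k[1],k@[k[0],k[1],0]]); x/=np.linalg.norm(x); y=np.cross(nz,x)
    # origin: on plane at height .07 along, lateral at c
    h0=np.array([.577,.19,0]); h0[2]=k@[h0[0],h0[1],1]
    o=h0-x*((h0[2]-.07)/x[2])
    L=(P-o)@np.c_[x,y,nz]
    on=(abs(L[...,2])<.004)&(abs(L[...,0]-.09)<.13)&(abs(L[...,1])<.12)&(hsv[...,2]<110)
    on=cv2.morphologyEx(on.astype(np.uint8),cv2.MORPH_OPEN,np.ones((3,3)))
    nn,l,st,ce=cv2.connectedComponentsWithStats(on); i=1+st[1:,4].argmax()
    q=L[l==i]; print(n,'o',o,'x',x,'y',y,'panel x',np.percentile(q[:,0],[.5,1,99,99.5]),'y',np.percentile(q[:,1],[.5,1,99,99.5]))
    r=(abs(L[...,0]-.09)<.14)&(abs(L[...,1])<.1)&(L[...,2]>.008)&(L[...,2]<.06)
    nn,l,st,ce=cv2.connectedComponentsWithStats(r.astype(np.uint8))
    for i in range(1,nn):
        if st[i,4]>10:
            q=L[l==i]*1000; print('  blob',st[i,4],ce[i],'min',np.percentile(q,3,axis=0).round(),'med',np.median(q,axis=0).round(),'max',np.percentile(q,97,axis=0).round())
            t=q[q[:,2]>np.percentile(q[:,2],90)]; print('    top',t.mean(0))
```

```text
spec scene [[ 0.50989208 -0.23341129]
 [ 0.52438659 -0.17341271]] side [[ 0.52254041 -0.17226357]
 [ 0.51132215 -0.23098099]]
scene 1292 slope 0.4377505281564744 yaw up-slope 9.958667908147914 std 0.0010553630899778105 [ 0.4609834   0.08094097 -0.16993104]
side 1009 slope 0.43245225407015353 yaw up-slope 9.7843934884193 std 0.0015878228670109097 [ 0.4548782   0.07844351 -0.16591003]
scene o [0.48980392 0.17468983 0.07      ] x [0.892061   0.15663098 0.42390318] y [-0.17293771  0.98493276  0.        ] panel x [0.00292218 0.00521713 0.1840106  0.18458462] y [-0.05995732 -0.05921454  0.08970549  0.09107474]
  blob 183 [406.01092896 147.34972678] min [155.   7.  10.] med [171.  50.  19.] max [180.  70.  53.]
    top [173.89242373  63.85565672  51.18875223]
  blob 13 [398.61538462 139.61538462] min [126.  93.  10.] med [130.  96.  16.] max [134.  98.  20.]
    top [128.26353322  95.66148549  19.32847632]
  blob 237 [350.65822785 160.72995781] min [-10. -44.   9.] med [ 4. 10. 15.] max [28. 75. 18.]
    top [ 2.08936061 13.30525509 17.81618584]
  blob 19 [381.68421053 177.31578947] min [126. -72.   8.] med [130. -69.  15.] max [134. -64.  19.]
    top [129.08441543 -63.81481546  18.82658431]
side o [0.48848921 0.17473636 0.07      ] x [0.89473404 0.15429643 0.41909856] y [-1.69941083e-01  9.85454224e-01 -1.38777878e-17] panel x [0.01351513 0.01830856 0.17878634 0.18043622] y [-0.05921675 -0.05810555  0.08945077  0.09234825]
  blob 129 [293.1627907  141.70542636] min [154.   6.  12.] med [168.  49.  20.] max [179.  72.  54.]
    top [173.41708404  66.58505459  52.55922318]
  blob 11 [315.90909091 163.36363636] min [127. -72.  10.] med [129. -67.  17.] max [135. -64.  20.]
    top [130.33049619 -72.21670229  19.86334636]
  blob 284 [272.04929577 185.40492958] min [ -9. -44.   9.] med [ 2. 14. 15.] max [27. 73. 19.]
    top [ 3.94200808 15.36342584 18.79952255]
```

```bash
python3 -m handwheel '[0.1156,-0.1765,0,0,0,-0.0311,0.1156,-0.1765,0,0,0,-0.0311,0.1156,-0.1765,0,0,0,-0.0311,0.1156,-0.1765,0,0,0,-0.0311,0.1156,-0.1765,0,0,0,-0.0311]' 1
python3 -m handwheel '[0.1156,-0.1765,0,0,0,-0.0311,0.1156,-0.1765,0,0,0,-0.0311,0.1156,-0.1765,0,0,0,-0.0311,0.1156,-0.1765,0,0,0,-0.0311,0.1156,-0.1765,0,0,0,-0.0311]' 
python3 -m handwheel '[0.1156,-0.1765,0,0,0,-0.0311,0.1156,-0.1765,0,0,0,-0.0311,0.1156,-0.1765,0,0,0,-0.0311,0.1156,-0.1765,0,0,0,-0.0311,0.1156,-0.1765,0,0,0,-0.0311]'
python3 - <<'E'
from h import *
c,p,d=shot('wrist'); cv2.imwrite('pics/wr1.png',p); import pickle; pickle.dump((c,p,d),open('w1.pkl','wb'))
E
```

```text
time: 0.57
eef_pos: [0.2779, 0.5136, 0.2495]
tcp_rot: [0.263, 0.965, -0.0, -0.0]
contact_force: [0.6, -0.4, -0.2]
opening: 1.003
finger_force: 0.0
time: 0.98
eef_pos: [0.3647, 0.3812, 0.2498]
tcp_rot: [0.379, 0.925, -0.0, -0.0]
contact_force: [0.6, 0.1, -0.5]
opening: 0.996
finger_force: 0.0
time: 1.4
eef_pos: [0.4514, 0.2488, 0.2498]
tcp_rot: [0.489, 0.872, -0.0, -0.0]
contact_force: [0.4, 0.4, 0.5]
opening: 0.998
finger_force: 0.0
```

View pics/wr1.png

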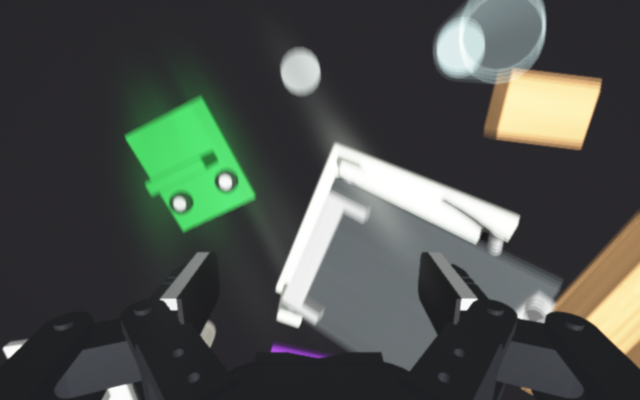

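The wrist view shows the rest's lip bar at (315,255) and the panel lower right, along with the green look-alike at (190,165). I go on to the holder.

```bash
python3 -m handwheel '[0.0422,-0.2027,0,0,0,-0.0311,0.0422,-0.2027,0,0,0,-0.0311,0.0422,-0.2027,0,0,0,-0.0311,0.0422,-0.2027,0,0,0,-0.0311,0.0422,-0.2027,0,0,0,-0.0311]' >/dev/null
python3 -m handwheel '[0.0422,-0.2027,0,0,0,-0.0311,0.0422,-0.2027,0,0,0,-0.0311,0.0422,-0.2027,0,0,0,-0.0311,0.0422,-0.2027,0,0,0,-0.0311,0.0422,-0.2027,0,0,0,-0.0311]'  >/dev/null
python3 -m handwheel '[0.0422,-0.2027,0,0,0,-0.0311,0.0422,-0.2027,0,0,0,-0.0311,0.0422,-0.2027,0,0,0,-0.0311,0.0422,-0.2027,0,0,0,-0.0311,0.0422,-0.2027,0,0,0,-0.0311]' >/dev/null
python3 -m handwheel '[0,0,0,0,0,0,0,0,0,0,0,0,0,0,0,0,0,0]'
python3 - <<'E'
from h import *
c,p,d=shot('wrist'); cv2.imwrite('pics/wr2.png',p)
P=cloud(c,d); hsv=cv2.cvtColor(p,cv2.COLOR_BGR2HSV); s=ctrl.get_state()
print(s['eef_pos'],Rn.from_quat(s['tcp_rot']).as_matrix()[:,1])
near=np.linalg.norm(P[...,:2]-[.546,-.207],axis=-1)<.09
for lo,hi in((.003,.013),(.046,.06),(.03,.06)):
    m=near&(P[...,2]>lo)&(P[...,2]<hi)
    m=cv2.morphologyEx(m.astype(np.uint8),cv2.MORPH_OPEN,np.ones((3,3)))>0
    v,u=np.nonzero(m); print(lo,m.sum(),u.min(),u.max(),v.min(),v.max(),cv2.minAreaRect((P[m][:,:2]*1000).astype(np.float32)),np.median(P[m][:,2]))
E
```

```text
time: 2.95
eef_pos: [0.5457, -0.2052, 0.2495]
tcp_rot: [0.768, 0.64, -0.0, -0.001]
contact_force: [0.3, -0.1, 0.2]
opening: 0.997
finger_force: 0.0
[ 0.54570825 -0.20473448  0.24961023] [ 9.83766344e-01 -1.79451806e-01 -9.11061305e-04]
0.003 7528 263 375 122 207 ((546.9813842773438, -205.7473602294922), (94.91598510742188, 120.13573455810547), 79.6351089477539) 0.0077569563134336885
0.046 936 312 326 141 205 ((546.9577026367188, -205.11138916015625), (63.32536697387695, 13.687020301818848), 80.00396728515625) 0.05254903300733235
0.03 961 312 326 139 205 ((547.0284423828125, -205.1117706298828), (63.30179977416992, 13.824408531188965), 79.7218246459961) 0.05252827409023752
```

View pics/wr2.png

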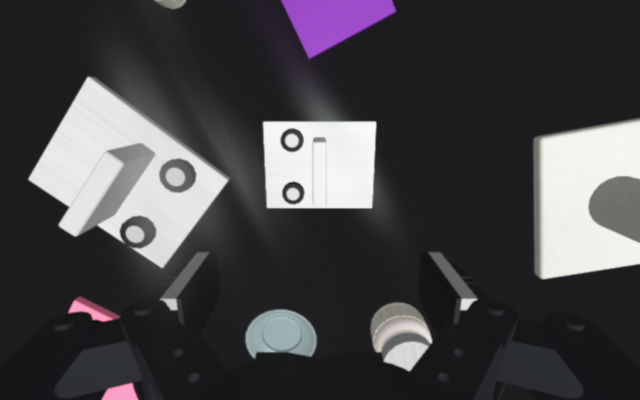

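The wrist picture shows the holder between the fingers: plate (263..375, 122..207), fin at u≈319, specimens on the left (−x). The tool is aligned to within 1–2 mm, so I descend and grasp.

```bash
python3 -m handwheel '[0.009,0,-0.2,0,0,0,0,0,-0.2,0,0,0,0,0,-0.2,0,0,0,0,0,-0.2,0,0,0,0,0,-0.2,0,0,0]' >/dev/null
python3 -m handwheel '[0,0,-0.2,0,0,0,0,0,-0.05,0,0,0,0,0,-0.05,0,0,0,0,0,-0.05,0,0,0,0,0,-0.04,0,0,0]' 
python3 -m handwheel '[0,0,0,0,0,0,0,0,0,0,0,0,0,0,0,0,0,0,0,0,0,0,0,0,0,0,0,0,0,0]' 0 60
python3 -m handwheel '[0,0,0,0,0,0,0,0,0,0,0,0,0,0,0,0,0,0,0,0,0,0,0,0,0,0,0,0,0,0]'
```

```text
time: 3.83
eef_pos: [0.5486, -0.206, 0.0428]
tcp_rot: [0.768, 0.64, 0.001, 0.001]
contact_force: [0.5, -0.1, -0.3]
opening: 1.001
finger_force: 0.0
time: 4.25
eef_pos: [0.5478, -0.2061, 0.0423]
tcp_rot: [0.768, 0.64, 0.0, 0.001]
contact_force: [0.5, 0.1, 0.1]
opening: 0.302
finger_force: 0.0
time: 4.67
eef_pos: [0.5474, -0.206, 0.0422]
tcp_rot: [0.768, 0.64, -0.0, 0.0]
contact_force: [-2.2, 0.3, 5.1]
opening: 0.15
finger_force: 61.1
```

```bash
python3 -m handwheel '[0,0,0.05,0,0,0,0,0,0.2,0,0,0,0,0,0.25,0,0,0,0,0,0.25,0,0,0,0,0,0.25,0,0,0]'
cat > seat.py <<'E'
from h import *
def seat(c,p,d,o0,yaw0=.172,sl0=.435):
    P=cloud(c,d); hsv=cv2.cvtColor(p,cv2.COLOR_BGR2HSV)
    x=np.array([np.cos(sl0)*np.cos(yaw0),np.cos(sl0)*np.sin(yaw0),np.sin(sl0)]); y=np.array([-np.sin(yaw0),np.cos(yaw0),0]); 
    R=np.c_[x,y,np.cross(x,y)]; L=(P-o0)@R
    m=(d>0)&(L[...,0]>.02)&(L[...,0]<.14)&(abs(L[...,1])<.06)&(abs(L[...,2])<.007)
    Q=P[m]
    for it in range(4):
        A=np.c_[Q[:,:2],np.ones(len(Q))]; k=np.linalg.lstsq(A,Q[:,2],rcond=None)[0]; r=Q[:,2]-A@k; Q=Q[abs(r)<2*max(r.std(),.001)]
    nz=np.r_[-k[:2],1]; nz/=np.linalg.norm(nz); x=np.r_[k[:2],k[0]**2+k[1]**2]; x/=np.linalg.norm(x); y=np.cross(nz,x); R=np.c_[x,y,nz]
    o=o0.copy(); o[2]=k@[o[0],o[1],1]; o=o-x*((o[2]-.07)/x[2]); L=(P-o)@R
    lip=(abs(L[...,0])<.02)&(abs(L[...,1])<.1)&(L[...,2]>.013)&(L[...,2]<.02)&(d>0)
    pan=(L[...,0]>.06)&(L[...,0]<.12)&(abs(L[...,1])<.1)&(abs(L[...,2])<.004)
    print('n',len(Q),'o',o.round(4),'slope',np.arcsin(x[2]).round(4),'yaw',np.degrees(np.arctan2(x[1],x[0])).round(2))
    for q,s in((L[lip],'lip'),(L[pan],'pan')): print(s,len(q),(np.percentile(q,[1,3,97,99],axis=0)[:,:2].T*1000).round(1).tolist())
    return o,R,L
E
python3 - <<'E'
from seat import *; import pickle
c,p,d=pickle.load(open('w1.pkl','rb')); seat(c,p,d,np.array([.4865,.1897,.07]))
S=pickle.load(open('s0.pkl','rb'))
for n in('scene','side'): seat(*S[n],np.array([.4865,.1897,.07]))
E
```

```text
time: 5.08
eef_pos: [0.5461, -0.2049, 0.1909]
tcp_rot: [0.768, 0.64, -0.0, -0.002]
contact_force: [0.0, 0.1, -4.3]
opening: 0.151
finger_force: 59.8
n 12859 o [0.4876 0.1899 0.07  ] slope 0.4372 yaw 9.81
lip 2747 [[-10.0, -9.6, 16.0, 18.6], [-57.7, -55.8, 59.6, 61.0]]
pan 9066 [[60.6, 61.6, 117.9, 119.4], [-68.6, -63.2, 74.6, 76.4]]
n 889 o [0.4875 0.1899 0.07  ] slope 0.4392 yaw 10.05
lip 187 [[-10.8, -10.4, 17.3, 19.0], [-60.0, -58.1, 58.8, 61.0]]
pan 639 [[60.6, 61.6, 117.8, 119.3], [-74.2, -72.8, 69.9, 74.0]]
n 949 o [0.4869 0.1898 0.07  ] slope 0.4373 yaw 10.06
lip 226 [[-9.5, -9.0, 15.8, 18.2], [-59.8, -58.7, 56.6, 58.7]]
pan 682 [[60.8, 62.3, 118.6, 119.3], [-75.4, -71.8, 69.9, 74.5]]
```

```bash
cat > go.py <<'E'
from h import *
import sys
SL,YW=.4378,np.radians(9.95); O=np.array([.4875,.1902,.07])
R=(Rn.from_euler('z',YW)*Rn.from_euler('y',-SL)).as_matrix()
RT=np.c_[R[:,1],R[:,0],-R[:,2]]
def rep(x,y,z,Rt=RT):   # TCP target in seat mm
    s=ctrl.get_state(); T=O+R@(np.array([x,y,z])/1000)
    Rc=Rn.from_quat(s['tcp_rot']); rv=(Rn.from_matrix(Rt)*Rc.inv()).as_rotvec()
    print('target',T.round(4),'shift units',((T-s['eef_pos'])/.15).round(3),'turn units',(rv/(np.pi/2)).round(4),'|deg|',np.degrees(np.linalg.norm(rv)).round(2))
    print('now in seat mm',((s['eef_pos']-O)@R*1000).round(2),'F seat',(s['contact_force']@R).round(1),'open',s['opening'],'t',s['time'])
if __name__=='__main__': rep(*map(float,sys.argv[1:4]))
E
python3 go.py 84 0 112; python3 -c "
from go import *
print(R.round(4))"
```

```text
target [0.5157 0.1951 0.207 ] shift units [-0.203  2.667  0.108] turn units [-0.0022 -0.2823  0.2223] |deg| 32.34
now in seat mm [  41.69 -399.25  113.98] F seat [-1.7  0.1 -3.9] open 0.1511051661899166 t 5.0833
[[ 0.8921 -0.1728 -0.4176]
 [ 0.1565  0.985  -0.0733]
 [ 0.4239  0.      0.9057]]
```

```bash
python3 -m handwheel '[-0.0135,0.1778,0.0072,0,-0.0188,0.0148,-0.0135,0.1778,0.0072,0,-0.0188,0.0148,-0.0135,0.1778,0.0072,0,-0.0188,0.0148,-0.0135,0.1778,0.0072,0,-0.0188,0.0148,-0.0135,0.1778,0.0072,0,-0.0188,0.0148]' >/dev/null
python3 -m handwheel '[-0.0135,0.1778,0.0072,0,-0.0188,0.0148,-0.0135,0.1778,0.0072,0,-0.0188,0.0148,-0.0135,0.1778,0.0072,0,-0.0188,0.0148,-0.0135,0.1778,0.0072,0,-0.0188,0.0148,-0.0135,0.1778,0.0072,0,-0.0188,0.0148]' >/dev/null
python3 -m handwheel '[-0.0135,0.1778,0.0072,0,-0.0188,0.0148,-0.0135,0.1778,0.0072,0,-0.0188,0.0148,-0.0135,0.1778,0.0072,0,-0.0188,0.0148,-0.0135,0.1778,0.0072,0,-0.0188,0.0148,-0.0135,0.1778,0.0072,0,-0.0188,0.0148]' >/dev/null
python3 -m handwheel '[0,0,0,0,0,0,0,0,0,0,0,0,0,0,0,0,0,0]'
python3 go.py 84 0 112
python3 - <<'E'
from go import *
import pickle
from seat import seat
W={n:shot(n) for n in('wrist','scene','side')}
pickle.dump(W,open('w3.pkl','wb'))
cv2.imwrite('pics/w3.png',W['wrist'][1]); 
P=cloud(*[W['wrist'][i] for i in(0,2)]); L=(P-O)@R*1000
E
```

```text
time: 6.58
eef_pos: [0.5157, 0.1941, 0.206]
tcp_rot: [0.628, 0.748, 0.166, 0.139]
contact_force: [0.2, -0.6, -5.2]
opening: 0.153
finger_force: 59.9
target [0.5157 0.1951 0.207 ] shift units [-0.     0.007  0.007] turn units [-0.0009 -0.0008 -0.0001] |deg| 0.11
now in seat mm [ 83.44  -1.01 111.13] F seat [-2.1 -0.7 -4.7] open 0.15318769927360787 t 6.5833
```

View pics/w3.png

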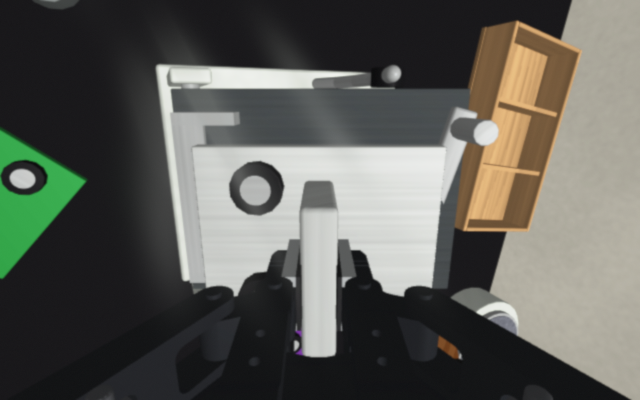

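The wrist view shows the plate parallel to the panel: left (low) edge u≈195 to 443, far edge v=147. The +y end block is at (205,118) and the button at the right with its post at (485,132). Next I measure the plate's offset from the seat.

Run:
```python
from go import *
import pickle
W=pickle.load(open('w3.pkl','rb'))
for n in W:
    c,p,d=W[n]; P=cloud(c,d); L=(P-O)@R*1000
    pc=lambda m,a:np.percentile(L[m][:,a],[1,3,97,99]).round(1)
    pl=(abs(L[...,2]-78)<5)&(abs(L[...,0]-84)<75)&(abs(L[...,1])<60)&(p.min(-1)>110)
    print(n,'plate',pl.sum(),pc(pl,0),pc(pl,1),np.median(L[pl][:,2]))
    k=np.c_[L[pl][:,:2],np.ones(pl.sum())]; print('  plane',np.linalg.lstsq(k,L[pl][:,2],rcond=None)[0].round(4))
    if n!='side':
        q=L[pl]; print('  rect',cv2.minAreaRect(q[:,:2].astype(np.float32)))
    b=(abs(L[...,0]-20)<8)&(abs(L[...,2]-16)<2)&(abs(L[...,1])<70)
    for s in(1,-1):
        m=b&(L[...,1]*s>40); 
        if m.sum()>3: print('  block',s,m.sum(),pc(m,1),L[m][:,2].mean())
    pan=(abs(L[...,2])<3)&(L[...,0]>20)&(L[...,0]<150)&(abs(L[...,1])<85)
    if pan.sum(): print('  panel y',pc(pan,1),'z',np.median(L[pan][:,2]))
    po=(abs(L[...,0]-165)<30)&(abs(L[...,1]-50)<25)&(abs(L[...,2]-51)<4)
    if po.sum(): print('  post',po.sum(),L[po].mean(0))
```

```text
wrist plate 25043 [ 24.8  26.5 140.5 142.3] [-26.3 -22.8  46.4  47.2] 76.64164175732387
  plane [-1.00000e-04 -3.00000e-04  7.66482e+01]
  rect ((83.28335571289062, 7.826030731201172), (79.57759857177734, 120.75448608398438), 89.97452545166016)
  block 1 331 [53.5 53.5 60.9 60.9] 15.913095355966163
  panel y [39.  39.7 75.9 79.5] z -0.14723324043043162
  post 617 [171.54629354  51.68722431  51.79997829]
scene plate 656 [ 24.7  27.  142.9 143.8] [-51.1 -50.   41.4  44.9] 77.07631648757203
  plane [-3.30000e-03  5.60000e-03  7.74953e+01]
  rect ((83.55776977539062, -2.037586212158203), (122.08247375488281, 99.57733154296875), 0.4996583163738251)
  block -1 12 [-60.7 -60.5 -52.8 -52.8] 16.34232081422133
  panel y [-75.  -73.   68.1  74.1] z 0.15042842753856275
  post 19 [173.61463178  47.55290969  51.64715731]
side plate 647 [ 25.3  26.2 142.3 143.3] [-50.8 -49.6  39.7  43.9] 77.47838146672866
  plane [2.20000e-03 3.10000e-03 7.73163e+01]
  block 1 9 [51.9 51.9 59.  59.4] 16.22471814518825
  block -1 9 [-58.  -57.5 -50.9 -50.7] 15.950865228012251
  panel y [-75.6 -73.2  56.8  69.2] z 0.20808227891268888
  post 14 [171.30442345  48.55347736  51.15599632]
```

```bash
python3 go.py 84 1.2 46
```

```text
target [0.543  0.2012 0.1473] shift units [ 0.175  0.052 -0.399] turn units [-0.0013  0.0007  0.0011] |deg| 0.17
now in seat mm [ 84.81  -1.95 111.72] F seat [-2.3  0.5 -3.8] open 0.15338659400676777 t 6.7333
```

```bash
python3 -m handwheel '[0.0355,0.0092,-0.079,0,0,0,0.0355,0.0092,-0.079,0,0,0,0.0355,0.0092,-0.079,0,0,0,0.0355,0.0092,-0.079,0,0,0,0.0355,0.0092,-0.079,0,0,0]' >/dev/null
python3 -m handwheel '[0,0,0,0,0,0,0,0,0,0,0,0,0,0,0,0,0,0]' >/dev/null
python3 - <<'E'
from go import *
import pickle
W={}
for n in('wrist','scene','side'):
    rep(84,1,42); W[n]=shot(n)
pickle.dump(W,open('w4.pkl','wb'))
for n in W:
    c,p,d=W[n]; P=cloud(c,d); L=(P-O)@R*1000
    pc=lambda m,a:np.percentile(L[m][:,a],[1,3,97,99]).round(1)
    pl=(abs(L[...,2]-12)<2.5)&(abs(L[...,0]-84)<75)&(abs(L[...,1])<60)&(p.min(-1)>110)
    pl&=(L[...,0]>33)
    print(n,'plate',pl.sum(),pc(pl,0),pc(pl,1),np.median(L[pl][:,2]))
    b=(abs(L[...,0]-15)<6)&(L[...,2]>12)&(L[...,2]<19)&(abs(L[...,1])<70)
    for s in(1,-1):
        m=b&(L[...,1]*s>45); 
        if m.sum()>3: print('  block',s,m.sum(),pc(m,1),L[m][:,2].mean())
a=cv2.resize(W['scene'][1][115:215,325:435],(440,400),interpolation=cv2.INTER_CUBIC); b=cv2.resize(W['side'][1][130:220,240:330],(400,400),interpolation=cv2.INTER_CUBIC)
cv2.imwrite('pics/c4.png',np.vstack([cv2.hconcat([a[:,:400],b]),cv2.resize(W['wrist'][1][60:300,130:530],(800,480))[:200]]))
E
```

```text
target [0.5447 0.2013 0.1437] shift units [ 0.005  0.004 -0.036] turn units [-0.0016  0.002   0.0008] |deg| 0.24
now in seat mm [85.53  0.56 47.27] F seat [-1.9  0.3 -3.8] open 0.15417158671126655 t 7.4
target [0.5447 0.2013 0.1437] shift units [ 0.004  0.003 -0.039] turn units [-0.0016  0.0026  0.0007] |deg| 0.28
now in seat mm [85.88  0.7  47.62] F seat [-2.5 -0.7 -4.7] open 0.15380357765650893 t 7.45
target [0.5447 0.2013 0.1437] shift units [ 0.004  0.002 -0.04 ] turn units [-0.0017  0.0028  0.0005] |deg| 0.3
now in seat mm [85.98  0.84 47.77] F seat [-1.5  0.2 -5.4] open 0.15227047623602413 t 7.5
wrist plate 23027 [ 33.8  35.4 143.4 145. ] [-25.  -21.2  47.9  48.7] 12.816767840942191
  block 1 588 [45.5 46.6 61.  61. ] 15.715298474887536
  block -1 85 [-59.4 -59.3 -53.5 -53.2] 15.87358645343848
scene plate 466 [ 33.4  35.8 145.2 146.4] [-48.1 -47.3  44.9  49.2] 13.163119405825604
  block 1 8 [52.4 52.4 60.7 61. ] 15.164759698259465
  block -1 12 [-59.6 -59.5 -51.8 -51.5] 15.343069960950048
side plate 344 [ 33.7  34.9 146.1 151.7] [-48.3 -46.9  41.5  46.4] 12.953593251278107
  block 1 10 [48.5 48.7 59.  59.3] 15.8298676671949
  block -1 13 [-59.5 -59.5 -48.6 -47.9] 15.550496691433995
```

View pics/c4.png

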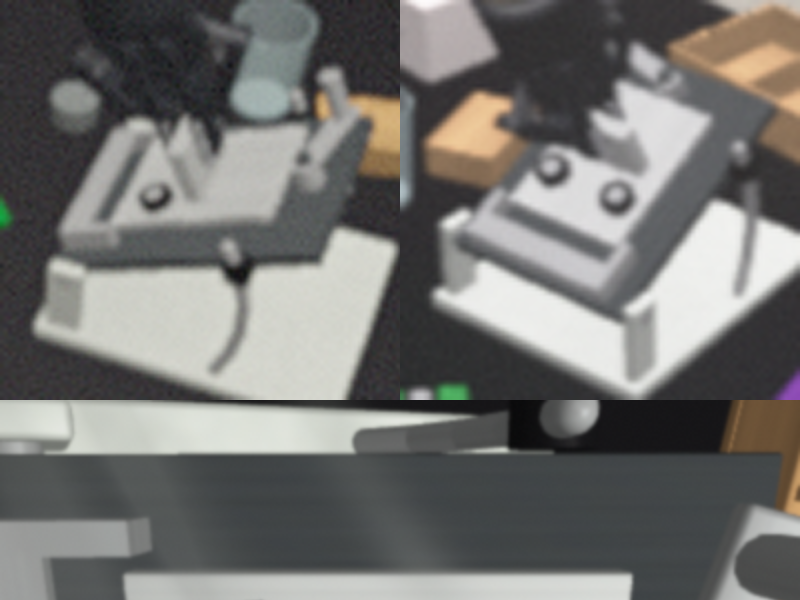

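The crops show the plate inside the end blocks, centred with about 4 mm each side, a few mm above the panel and still clear of the lip. I lower it.

```bash
python3 -m handwheel '[0.0028,0.0005,-0.006,0,0,0,0.0028,0.0005,-0.006,0,0,0,0.0028,0.0005,-0.006,0,0,0,0,0,0,0,0,0,0,0,0,0,0,0]' >/dev/null; python3 go.py 84 1 42
python3 -m handwheel '[0.0028,0.0005,-0.006,0,0,0,0,0,0,0,0,0,0,0,0,0,0,0]' >/dev/null; python3 go.py 84 1 42
python3 -m handwheel '[0.0028,0.0005,-0.006,0,0,0,0,0,0,0,0,0,0,0,0,0,0,0]' >/dev/null; python3 go.py 84 1 42
```

```text
target [0.5447 0.2013 0.1437] shift units [-0.    -0.001 -0.013] turn units [-0.0014  0.0014  0.0001] |deg| 0.18
now in seat mm [84.88  1.18 43.8 ] F seat [-1.5 -0.5 -5. ] open 0.15458875189542348 t 7.9667
target [0.5447 0.2013 0.1437] shift units [-0.003 -0.002 -0.007] turn units [-0.0014  0.0014  0.0002] |deg| 0.18
now in seat mm [84.91  1.14 42.77] F seat [-1.8  0.4 -4.1] open 0.15381329080549247 t 8.2167
target [0.5447 0.2013 0.1437] shift units [-0.006 -0.002 -0.006] turn units [-0.0013  0.0013  0.0001] |deg| 0.17
now in seat mm [85.18  1.19 42.39] F seat [-3.  -0.1  2.5] open 0.153136654544579 t 8.4667
```

```bash
python3 -m handwheel '[-0.0127,-0.0021,-0.0039,0,0,0,-0.0119,-0.0021,-0.0057,0,0,0,-0.0119,-0.0021,-0.0057,0,0,0,-0.0119,-0.0021,-0.0057,0,0,0,-0.0119,-0.0021,-0.0057,0,0,0]' >/dev/null; python3 go.py 60 1 42
python3 -m handwheel '[-0.0119,-0.0021,-0.0057,0,0,0,-0.0119,-0.0021,-0.0057,0,0,0,-0.0119,-0.0021,-0.0057,0,0,0,-0.0119,-0.0021,-0.0057,0,0,0,0,0,0,0,0,0]' >/dev/null; python3 go.py 60 1 42
```

```text
target [0.5233 0.1975 0.1335] shift units [-0.094 -0.017 -0.05 ] turn units [-0.0018  0.0035  0.0002] |deg| 0.35
now in seat mm [76.19  1.09 42.72] F seat [ 0.5 -0.1  1.7] open 0.15139551730983705 t 8.8833
target [0.5233 0.1975 0.1335] shift units [-0.043 -0.008 -0.025] turn units [-0.0016  0.0025  0.0001] |deg| 0.27
now in seat mm [67.48  1.15 42.56] F seat [2.2 0.5 4. ] open 0.15305685068827954 t 9.3
```

```bash
python3 -m handwheel '[-0.0127,-0.0021,-0.0042,0,0,0,-0.0119,-0.0021,-0.0057,0,0,0,-0.006,-0.001,-0.0028,0,0,0,0,0,0,0,0,0]' >/dev/null; python3 go.py 60 1 42
python3 -m handwheel '[-0.006,-0.001,-0.0028,0,0,0,0,0,0,0,0,0]' >/dev/null; python3 go.py 60 1 42
python3 -m handwheel '[-0.006,-0.001,-0.0028,0,0,0,0,0,0,0,0,0]' >/dev/null; python3 go.py 60 1 42
```

```text
target [0.5233 0.1975 0.1335] shift units [-0.01  -0.003 -0.009] turn units [-0.0015  0.0018  0.0002] |deg| 0.21
now in seat mm [61.97  1.18 42.5 ] F seat [ 2.4 -0.2  2.5] open 0.15359423754874807 t 9.6333
target [0.5233 0.1975 0.1335] shift units [-0.005 -0.002 -0.007] turn units [-0.0015  0.002   0.0002] |deg| 0.22
now in seat mm [61.18  1.18 42.53] F seat [3.  0.4 3.9] open 0.15487492345880569 t 9.8
target [0.5233 0.1975 0.1335] shift units [ 0.001 -0.001 -0.004] turn units [-0.0015  0.002   0.0002] |deg| 0.23
now in seat mm [60.17  1.19 42.51] F seat [ 2.3 -0.4  4.5] open 0.15452970829485957 t 9.9667
```

```bash
python3 -m handwheel '[-0.004,-0.0007,-0.0018,0,0,0,0,0,0,0,0,0]' >/dev/null; python3 go.py 60 1 42
python3 -m handwheel '[-0.004,-0.0007,-0.0018,0,0,0,0,0,0,0,0,0]' >/dev/null; python3 go.py 60 1 42
```

```text
target [0.5233 0.1975 0.1335] shift units [ 0.005 -0.    -0.002] turn units [-0.0016  0.0019  0.0002] |deg| 0.22
now in seat mm [59.5   1.18 42.52] F seat [3.2 0.2 2.9] open 0.15706943859157518 t 10.1333
target [0.5233 0.1975 0.1335] shift units [ 0.007 -0.    -0.001] turn units [-0.0016  0.0024  0.0001] |deg| 0.26
now in seat mm [59.09  1.2  42.56] F seat [4.1 0.2 2.2] open 0.15520921058862355 t 10.3
```

```bash
python3 -m handwheel '[-0.004,-0.0007,-0.0019,0,0,0,0,0,0,0,0,0]' >/dev/null; python3 go.py 60 1 42
python3 -m handwheel '[-0.003,-0.0005,-0.0014,0,0,0,0,0,0,0,0,0]' >/dev/null; python3 go.py 60 1 42
```

```text
target [0.5233 0.1975 0.1335] shift units [ 0.009  0.    -0.001] turn units [-0.0018  0.0031  0.0002] |deg| 0.32
now in seat mm [58.89  1.2  42.68] F seat [5.1 0.  2.4] open 0.1505754040425471 t 10.4667
target [0.5233 0.1975 0.1335] shift units [ 0.01   0.    -0.001] turn units [-0.0019  0.0036  0.0002] |deg| 0.36
now in seat mm [58.73  1.19 42.78] F seat [6.4 0.1 1.1] open 0.15435817466029442 t 10.6333
```

```bash
python3 -m handwheel '[-0.003,-0.0005,-0.0014,0,0,0,0,0,0,0,0,0]' >/dev/null; python3 go.py 60 1 42
python3 - <<'E'
from go import *
for n in('wrist','side'):
    c,p,d=shot(n); P=cloud(c,d); L=(P-O)@R*1000
    pc=lambda m,a:np.percentile(L[m][:,a],[1,3,97,99]).round(1)
    pl=(abs(L[...,2]-8)<3)&(L[...,0]>70)&(L[...,0]<140)&(abs(L[...,1])<52)&(p.min(-1)>110)
    print(n,pl.sum(),pc(pl,0),pc(pl,1),np.median(L[pl][:,2]))
    print(np.linalg.lstsq(np.c_[L[pl][:,:2],np.ones(pl.sum())],L[pl][:,2],rcond=None)[0].round(4))
    # hue of lip rows
rep(60,1,42)
E
```

```text
target [0.5233 0.1975 0.1335] shift units [ 0.011  0.001 -0.001] turn units [-0.002   0.0041  0.0002] |deg| 0.41
now in seat mm [58.56  1.19 42.86] F seat [6.6 0.7 0.8] open 0.15165312538112302 t 10.8
wrist 12697 [ 70.6  72.  117.2 118.2] [-25.2 -21.7  48.2  49.2] 8.659019922750046
[ 6.500e-03 -1.100e-03  8.048e+00]
side 200 [ 71.5  73.  118.4 118.9] [-48.1 -47.1  26.3  30.8] 8.592328986640073
[-2.0000e-04  3.3000e-03  8.6384e+00]
target [0.5233 0.1975 0.1335] shift units [ 0.011  0.001 -0.001] turn units [-0.002   0.0041  0.0003] |deg| 0.41
now in seat mm [58.58  1.2  42.87] F seat [7.3 1.6 1.2] open 0.1508792764288909 t 10.9
```

Pressed lightly against the stop, with about 5 N of build-up and the motion stalling. I release and retreat along the normal.

```bash
python3 -m handwheel '[0,0,0,0,0,0,0,0,0,0,0,0,0,0,0,0,0,0,0,0,0,0,0,0]' 0.5 >/dev/null; python3 go.py 60 1 42
python3 -m handwheel '[-0.0278,-0.005,0.06,0,0,0,-0.0278,-0.005,0.06,0,0,0,-0.0557,-0.01,0.12,0,0,0,-0.0557,-0.01,0.12,0,0,0,-0.0278,-0.005,0.06,0,0,0]' >/dev/null
python3 -m handwheel '[0,0,0,0,0,0,0,0,0,0,0,0]' >/dev/null
python3 - <<'E'
from go import *
import pickle
W={}
for n in('wrist','scene','side'):
    W[n]=shot(n)
    c,p,d=W[n]; P=cloud(c,d); L=(P-O)@R*1000
    pc=lambda m,a:np.percentile(L[m][:,a],[1,3,97,99]).round(1)
    pl=(abs(L[...,2]-8)<3)&(L[...,0]>25)&(L[...,0]<140)&(abs(L[...,1])<51)&(p.min(-1)>110)
    print(n,pl.sum(),pc(pl,0),pc(pl,1),np.median(L[pl][:,2]),np.linalg.lstsq(np.c_[L[pl][:,:2],np.ones(pl.sum())],L[pl][:,2],rcond=None)[0].round(4))
    po=(abs(L[...,0]-165)<30)&(abs(L[...,1]-50)<25)&(abs(L[...,2]-51)<4)
    if po.sum(): print('  post',po.sum(),L[po].mean(0),pc(po,0),pc(po,1))
pickle.dump(W,open('w5.pkl','wb'))
a=cv2.resize(W['scene'][1][115:215,325:435],(440,400),interpolation=cv2.INTER_CUBIC)
cv2.imwrite('pics/w5.png',cv2.hconcat([a[:,:400],cv2.resize(W['wrist'][1][:,120:520],(400,400))]))
rep(172,50,105)
E
```

```text
target [0.5233 0.1975 0.1335] shift units [0.032 0.004 0.02 ] turn units [-0.0009 -0.0015  0.0002] |deg| 0.16
now in seat mm [54.4   1.18 41.35] F seat [-0.4  0.2 -0.1] open 0.4986963366035549 t 11.2333
wrist 12765 [ 26.5  29.4 116.8 118.2] [-44.5 -40.8  47.9  49.1] 7.912483340624194 [-1.200e-03 -2.000e-03  8.023e+00]
  post 627 [171.29247744  51.79465558  51.67562981] [165.3 165.7 178.1 178.8] [45.1 45.6 57.8 58.3]
scene 479 [ 27.1  33.1 118.5 119.1] [-47.7 -46.8  46.3  48.1] 8.123806649531714 [-4.1000e-03  1.8000e-03  8.5108e+00]
  post 17 [172.82771265  49.05368391  51.37387731] [167.2 167.4 178.3 178.3] [45.2 45.2 53.9 53.9]
side 419 [ 26.3  28.3 118.2 119.6] [-47.  -46.3  45.9  47.5] 8.034486019098921 [2.3000e-03 5.0000e-04 7.8734e+00]
  post 15 [172.97887638  50.59866837  51.78366841] [166.8 167.1 180.1 181.1] [44.4 44.6 56.3 56.5]
target [0.5885 0.2587 0.238 ] shift units [0.652 0.446 0.293] turn units [-0.0012  0.0001  0.0003] |deg| 0.11
now in seat mm [ 55.67   1.   111.  ] F seat [0.3 0.1 0. ] open 0.5001437330024812 t 11.9667
```

View pics/w5.png

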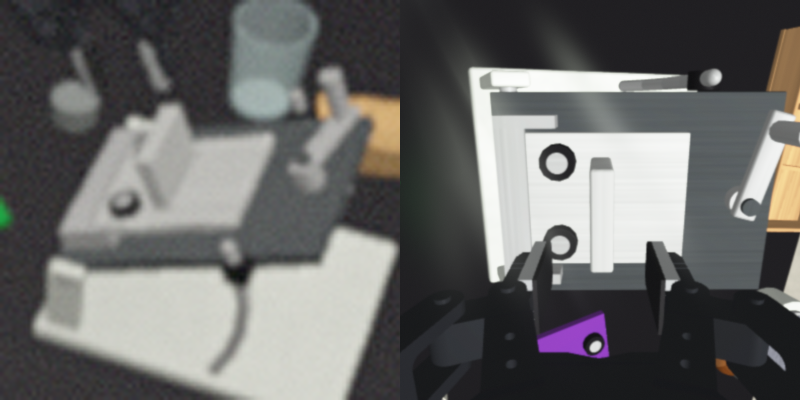

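The holder lies flat under the lip at the stop, its upper edge at x≈119 and centred. The post is at about (172,51) mm of the seat. Next I go above it.

```bash
python3 -m handwheel '[0.127,0.09,0.066,0,0,0,0.127,0.09,0.066,0,0,0,0.127,0.09,0.066,0,0,0,0.127,0.09,0.066,0,0,0,0.127,0.09,0.066,0,0,0]' 0.5 20 >/dev/null
python3 -m handwheel '[0,0,0,0,0,0,0,0,0,0,0,0,0,0,0,0,0,0]' >/dev/null; python3 go.py 172.3 50.8 42
```

```text
target [0.6149 0.2641 0.1811] shift units [ 0.196  0.034 -0.412] turn units [-0.0008 -0.0008  0.0002] |deg| 0.1
now in seat mm [171.42  50.87 110.61] F seat [0.2 0.7 0.3] open 0.4984030783550117 t 12.6333
```

```bash
python3 -m handwheel '[0.0392,0.0068,-0.0824,0,0,0,0.0392,0.0068,-0.0824,0,0,0,0.0392,0.0068,-0.0824,0,0,0,0.0392,0.0068,-0.0824,0,0,0,0.0392,0.0068,-0.0824,0,0,0]' 0.5 20 >/dev/null
python3 -m handwheel '[0,0,0,0,0,0,0,0,0,0,0,0]' >/dev/null; python3 go.py 172.3 50.8 42
python3 -m handwheel '[0,0,0,0,0,0,0,0,0,0,0,0,0,0,0,0,0,0,0,0,0,0,0,0,0,0,0,0,0,0]' 0 20; python3 go.py 172.3 50.8 42
```

```text
target [0.6149 0.2641 0.1811] shift units [ 0.004  0.003 -0.   ] turn units [-0.0007 -0.001   0.0005] |deg| 0.12
now in seat mm [171.68  50.52  42.32] F seat [0.6 0.2 0.4] open 0.49761881193557334 t 13.2167
time: 13.63
eef_pos: [0.6157, 0.2644, 0.1842]
tcp_rot: [0.628, 0.747, 0.168, 0.14]
contact_force: [-4.9, -2.7, 3.7]
opening: 0.159
finger_force: 20.6
target [0.6149 0.2641 0.1811] shift units [-0.005 -0.002 -0.021] turn units [-0.0013  0.0017  0.0001] |deg| 0.19
now in seat mm [174.35  50.94  44.49] F seat [-3.2 -1.8  5.6] open 0.1587758966150564 t 13.6333
```

```bash
python3 -m handwheel '[-0.0518,0.0031,-0.0125,0,0,0,0,0,0,0,0,0,-0.0587,-0.0096,-0.0278,0,0,0,0,0,0,0,0,0]' ; python3 go.py 155 51.8 44
python3 -m handwheel '[-0.0556,-0.0219,-0.0274,0,0,0,0,0,0,0,0,0,-0.0504,-0.0339,-0.026,0,0,0,0,0,0,0,0,0]' ; python3 go.py 136 46.3 44
```

```text
time: 13.97
eef_pos: [0.5992, 0.2647, 0.1774]
tcp_rot: [0.627, 0.747, 0.17, 0.14]
contact_force: [2.8, 5.0, -1.8]
opening: 0.154
finger_force: 20.6
target [0.5984 0.2623 0.1756] shift units [-0.005 -0.016 -0.012] turn units [-0.0028  0.0033 -0.0005] |deg| 0.4
now in seat mm [156.81  54.04  45.22] F seat [ 2.5  4.4 -3.1] open 0.1538964184959683 t 13.9667
time: 14.3
eef_pos: [0.5828, 0.2558, 0.1696]
tcp_rot: [0.628, 0.747, 0.168, 0.14]
contact_force: [-1.1, 4.8, 0.3]
opening: 0.152
finger_force: 20.6
target [0.5824 0.2539 0.1675] shift units [-0.003 -0.013 -0.014] turn units [-0.0021  0.0019 -0.0002] |deg| 0.25
now in seat mm [137.54  48.13  45.58] F seat [-0.1  4.9  0.3] open 0.15179725055572857 t 14.3
```

```bash
python3 -m handwheel '[-0.0434,-0.0432,-0.0235,0,0,0,0,0,0,0,0,0,-0.035,-0.0518,-0.0203,0,0,0,0,0,0,0,0,0]' >/dev/null; python3 go.py 120 34.8 44
python3 -m handwheel '[-0.0253,-0.0585,-0.0164,0,0,0,0,0,0,0,0,0,-0.014,-0.0634,-0.0116,0,0,0,0,0,0,0,0,0]' >/dev/null; python3 go.py 110.3 17.8 44
python3 -m handwheel '[-0.0034,-0.0649,-0.0068,0,0,0,0,0,0,0,0,0,0.0065,-0.0584,-0.0017,0,0,0,0,0,0,0,0,0,0,0,0,0,0,0]' >/dev/null; python3 go.py 107.3 -0.5 44
```

```text
target [0.5702 0.24   0.1607] shift units [-0.009 -0.005 -0.016] turn units [-0.0015  0.0017  0.0002] |deg| 0.21
now in seat mm [122.36  35.29  45.58] F seat [0.2 3.6 2. ] open 0.1582943227197616 t 14.6333
target [0.5644 0.2218 0.1566] shift units [-0.007 -0.003 -0.014] turn units [-0.0013  0.0006  0.0007] |deg| 0.14
now in seat mm [112.14  18.08  45.46] F seat [-1.7  1.   5.5] open 0.15591460177935312 t 14.9667
target [0.5649 0.2033 0.1553] shift units [ 0.001 -0.003 -0.009] turn units [-0.0004 -0.0021  0.0003] |deg| 0.19
now in seat mm [1.0776e+02 3.0000e-02 4.5300e+01] F seat [-4.7  1.  10.5] open 0.1554124947735278 t 15.3833
```

Run:
```python
from go import *
rep(107.3,-.5,44)
for n in('scene','side','wrist'):
    c,p,d=shot(n); P=cloud(c,d); L=(P-O)@R*1000
    arm=(abs(L[...,2]-18.5)<2)&(L[...,0]>122)&(L[...,0]<172)&(abs(L[...,1])<25)
    q=L[arm]; print(n,arm.sum(), q.mean(0).round(2) if len(q) else '')
    if len(q)>20: 
        xs=q[:,0]; print(' axis slope',np.polyfit(xs,q[:,1],1),[ (a,((q[(xs>a)&(xs<a+10)][:,1].min()+q[(xs>a)&(xs<a+10)][:,1].max())/2).round(1)) for a in range(125,165,10) if ((xs>a)&(xs<a+10)).sum()>3])
    cv2.imwrite(f'pics/f_{n}.png',p)
```

```text
target [0.5649 0.2033 0.1553] shift units [ 0.001 -0.003 -0.009] turn units [-0.0004 -0.0021  0.0003] |deg| 0.19
now in seat mm [1.0776e+02 3.0000e-02 4.5300e+01] F seat [-4.7  1.  10.5] open 0.1554124947735278 t 15.3833
scene 50 [1.4454e+02 1.3000e-01 1.8650e+01]
 axis slope [-0.13305243 19.36180513] [(125, np.float64(3.5)), (135, np.float64(0.8)), (145, np.float64(-0.5)), (155, np.float64(-4.5))]
side 19 [144.44  -0.3   18.07]
wrist 2346 [142.5    4.47  18.22]
 axis slope [-0.06904651 14.30772194] [(125, np.float64(4.9)), (135, np.float64(3.7)), (145, np.float64(2.7)), (155, np.float64(1.6))]
```

```bash
cat > but.py <<'E'
from go import *
rep(107.3,-.5,44)
c,p,d=shot('wrist'); P=cloud(c,d); L=(P-O)@R*1000
arm=(abs(L[...,2]-18.5)<2)&(L[...,0]>120)&(L[...,0]<166)&(abs(L[...,1])<25)
q=L[arm]; e=[]
for a in range(122,166,4):
    s=q[(q[:,0]>=a)&(q[:,0]<a+4)]
    if len(s)>20: e.append((a+2,np.percentile(s[:,1],1.5),np.percentile(s[:,1],98.5)))
e=np.array(e).round(1); print(e.tolist()); print('slopes lo/hi',np.polyfit(e[:,0],e[:,1],1),np.polyfit(e[:,0],e[:,2],1))
cv2.imwrite('pics/but.png',p)
E
python3 -m handwheel '[0.0035,-0.0197,0,0,0,0,0.0035,-0.0197,0,0,0,0,0,0,0,0,0,0]' >/dev/null; python3 but.py
```

```text
target [0.5649 0.2033 0.1553] shift units [-0.003  0.034 -0.008] turn units [-0.0008 -0.0027  0.0001] |deg| 0.25
now in seat mm [107.45  -5.61  45.27] F seat [-5.8  2.2 11. ] open 0.14867129187003572 t 15.7833
[[124.0, -5.0, 9.8], [128.0, -5.1, 9.4], [132.0, -5.7, 9.5], [136.0, -5.9, 9.4], [140.0, -5.8, 9.5], [144.0, -5.7, 9.4], [148.0, -5.6, 9.4], [152.0, -5.6, 9.3], [156.0, -5.6, 9.5], [160.0, 6.2, 9.4], [164.0, -6.1, 9.3]]
slopes lo/hi [  0.09272727 -17.88909091] [-6.36363636e-03  1.03618182e+01]
```

View pics/but.png

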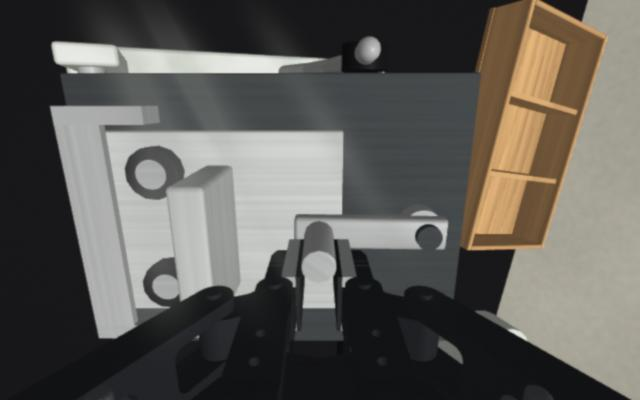

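The wrist view shows the arm level in the picture from hub (430,235) to post (318,245). It points straight down the slope over the holder's upper edge. I release and retreat.

```bash
python3 -m handwheel '[-0.0042,-0.0007,0.0091,0,0,0,0,0,0,0,0,0,0,0,0,0,0,0,0,0,0,0,0,0]' 0.3 >/dev/null; python3 go.py 107 0 44
python3 -m handwheel '[-0.0278,-0.005,0.06,0,0,0,-0.0278,-0.005,0.06,0,0,0,-0.0557,-0.01,0.12,0,0,0,-0.0557,-0.01,0.12,0,0,0,-0.0557,-0.01,0.12,0,0,0]' >/dev/null
python3 -m handwheel '[0,0,0,0,0,0,0,0,0,0,0,0,0,0,0,0,0,0]' >/dev/null; python3 but.py
python3 - <<'E'
from go import *
for n in('wrist','scene','side'):
    c,p,d=shot(n); P=cloud(c,d); L=(P-O)@R*1000
    po=(abs(L[...,0]-110)<25)&(abs(L[...,1])<25)&(abs(L[...,2]-51.5)<3)&(L[...,0]>85)
    pl=(abs(L[...,2]-8)<3)&(L[...,0]>70)&(L[...,0]<140)&(abs(L[...,1])<51)&(p.min(-1)>110)
    print(n,'post',L[po].mean(0).round(1),po.sum(),'plate x',np.percentile(L[pl][:,0],[97,99]),np.median(L[pl][:,2]))
    if n!='wrist': cv2.imwrite(f'pics/end_{n}.png',p)
a=cv2.imread('pics/end_scene.png')[90:330,180:480]; b=cv2.imread('pics/but.png')
cv2.imwrite('pics/end.png',cv2.hconcat([cv2.resize(a,(400,320)),cv2.resize(b,(400,320))]))
E
```

```text
target [0.5646 0.2037 0.1552] shift units [-0.015  0.04  -0.021] turn units [-0.0012  0.0014  0.0006] |deg| 0.18
now in seat mm [109.36  -6.22  46.33] F seat [ 0.5 -0.8 -0.2] open 0.30147964851136 t 16.1667
target [0.5649 0.2033 0.1553] shift units [ 0.213  0.075 -0.499] turn units [-0.0014  0.0014  0.0003] |deg| 0.18
now in seat mm [108.73  -6.04 125.96] F seat [ 0.1 -0.  -0.8] open 0.30306468481437493 t 16.8333
[[124.0, -5.7, 9.6], [128.0, -5.8, 9.4], [132.0, -5.6, 9.5], [136.0, -5.7, 9.4], [140.0, -5.8, 9.0], [144.0, -5.5, 8.9], [148.0, -5.7, 9.1], [152.0, -5.4, 9.1], [156.0, -6.8, 9.2], [160.0, -6.7, 9.0], [164.0, -6.6, 8.9]]
slopes lo/hi [-0.025      -2.33636364] [-0.01477273 11.31818182]
wrist post [107.6   2.5  52.2] 405 plate x [117.611344 118.820298] 7.867690715884441
scene post [ 1.078e+02 -1.000e-01  5.190e+01] 13 plate x [118.46210768 118.91527389] 8.086581994931008
side post [1.073e+02 1.000e-01 5.250e+01] 14 plate x [118.65403223 120.03233125] 8.06087996156413
```

View pics/end.png

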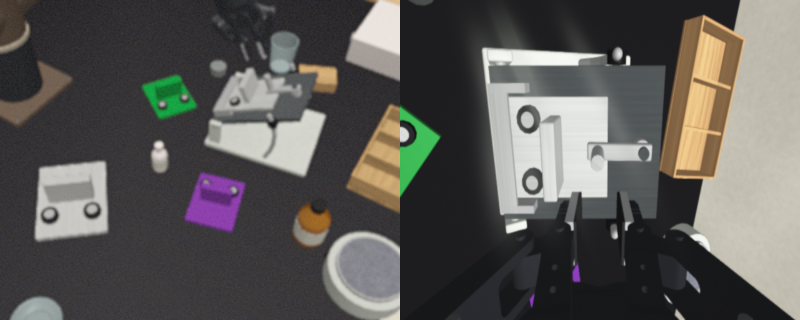

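The arm lies straight down the slope over the holder's upper edge (to about 0.01 rad), the holder sits at the stop, and the robot is clear. I hand it in.

```bash
python3 -c "
from plant import ctrl; print(ctrl.sign_off())"
```

```text
the job is handed in; nothing more can be done
None
```

The holder lies flat under the lip against the stop with its specimens at the low end, the turnbutton points straight down the slope over its upper edge (about 0.01 rad off), and I handed the job in at about 17 s with the robot clear; I received no verdict.

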